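Gauge the floor of a copper cup on the stake

TASK

Turn the copper cup that lies in the cradle upside down onto the steel stake, so that it sits level on the stake's head, and let go of it. Then take the gauging probe from its wooden holder and hold it upright with its brass tip on the blue dot on the cup's upturned bottom, pressing gently so that the spring tip goes in about halfway. Finish while still holding it there; do not disturb the other things on the bench.

Things in the scene. Friction and masses are not known exactly. Their poses are not given: they have to be found in the camera images.
- cup: straight copper cup, 52 mm outside diameter, 70 mm long, wall 3 mm, floor 4 mm (inside 46 mm wide, 66 mm deep), 120 g when nominal; lies on its side in the cradle at the start, mouth towards the robot's left (somewhat towards the robot), bottom with the dot to the right. Origin on its axis at mid-length; its x axis runs along the cup from the mouth to the closed bottom (so x points up when the cup is upside down)
- dot (a point): centre of the blue dot, 9 mm wide, painted on the outside of the cup's flat bottom: 35 mm along the cup's x from its origin, 6 mm along y and 5 mm along z off the axis
- mouth (a point): centre of the cup's open mouth, 35 mm along -x from the cup's origin
- cradle: fixed wooden foot 64 x 46 x 14 mm with two cork rods along its x on which the cup lies, the cup's axis 46 mm above the bench; origin in the middle of its underside. The cradle is narrower than the cup, so that fingers can go down on both sides of the cup
- stake: fixed steel stake on a blue base 80 x 80 x 10 mm (with bolt heads, 14 mm high): upright post 18 mm thick with a flat head 34 mm wide whose top is 115 mm above the bench; origin in the middle of its underside, z up. With the cup seated, the inside of the cup's floor lies on the head, the bottom faces up 119 mm above the bench and the rim hangs 49 mm above the bench
- stake_top (a point): centre of the stake's flat head
- holder: fixed wooden block 70 x 70 x 48 mm with an upright 17 mm through hole in its middle, in which the probe stands; origin in the middle of its underside
- probe: loose gauging probe, 106 mm long, 100 g when nominal, standing upright in the holder: grey round grip 22 mm thick from 5 to 62 mm above its origin (yellow end cap at the top), yellow flange 30 mm wide that rests on the holder, below it a steel nose 13 mm thick and 34 mm long and the brass spring tip. Origin on the axis at the underside of the flange, z along the axis from the tip to the grip
- tip (a point): rounded end of the probe's brass spring tip (6 mm thick, free end 44 mm below the probe's origin), the point that touches; moves with the tip
- plunger (a joint): travel of the spring tip into the probe, 0 (out) to 0.008 m (fully in); a spring pushes it out: about 0.5 N at 0, 2.5 N at 0.004, 4.5 N at 0.008
- round_tin: round tin, dark red with white lid, 72 mm wide; loose bystander; origin in the middle of its underside
- flux_pot: white and orange lidded pot, 49 mm wide; loose bystander; origin in the middle of its underside
- steel_block: flat steel block, 75 x 75 x 16 mm; loose bystander; origin in the middle of its underside
- wax_block: orange-brown block of wax, 32 x 50 x 14 mm; loose bystander; origin in the middle of its underside
- pliers_red: pliers with red handles, 166 mm long; loose bystander; origin in the middle of its underside
- disc_tray: small wooden tray of discs, 80 x 115 x 35 mm; loose bystander; origin in the middle of its underside
Not all that is in view belongs to the job. There is more than one size of the probe; the one meant has the size given above. What is shaped like the cup but turquoise is not meant.

How it is judged:
By the outcome, as a careful person would: the job done as asked, in the order asked, and still so for the second after the job is handed in, while the arm keeps its last pose, push and grip.
It also fails if it takes over 64 s, if anything falls off the work surface, if the arm or the gripper's body presses on something with over 40 N, if the wrist force passes 120 N, or if a joint passes its speed limit or range.

ROBOT

A 6-joint arm with a two-finger parallel gripper is mounted at the origin on a cart in front of the work surface, level with it; the furniture and walls round the work are solid. World frame = base frame: x ahead of the robot, y to its left, z up, the work surface at z = 0. Lengths are in mm, angles in rad, forces in N, time in s.
With the tool pointing down it reaches from about 350 to 950 mm from the base axis. Payload 17.4 kg.
Tool frame: the origin (TCP) lies at the very end of the fingers, on their centre line; the grasp point (between the pads) lies 19 mm behind it (ctrl.grip_depth is the distance from the TCP to the grasp point, in mm); z points along the fingers, y is the line along which they close (so a half turn about z gives the same grasp; the last joint's range is limited). The gripper opens to 93 mm and grips with 3 to 60 N. Pads are 15 mm wide; open, the fingers measure 128 mm over their backs; the gripper's body (75 mm by 188 mm) begins 65 mm behind the grasp point.
Start: joints at [1.141, 0.116, 1.442, -0, 1.584, -0.038], TCP at [257.759, 623.853, 195.546] pointing down, gripper open.
Joint ranges: [-2.83, 2.83], [-0.83, 2.19], [0.07, 2.5], [-1.14, 4.28], [0.01, 3], [-2.97, 2.97]. Speed limits (rad/s): [1.89, 1.89, 2.22, 3.14, 3.14, 3.14].

INTERFACE

Orientations are given as a unit quaternion [x, y, z, w].
In Python, from bench import ctrl, optics gives the robot as it stands. Calls block until the motion is done:
- ctrl.move_pose(position, orientation): joint-space move of the TCP to a pose.
- ctrl.servo_line(position, rate=150, rot=None, until_force=None): straight line of the TCP; rot=None keeps the orientation; rate is the mean speed in mm/s. With until_force (N) it stops when the force on the tool has changed by that much, and returns True; else False.
- ctrl.goto_joints(angles): joint-space move.
- ctrl.gripper_to(opening, squeeze=None): finger opening in mm; squeeze is the grip in N (None keeps the last); returns when the fingers have stopped.
- ctrl.pause(seconds).
- ctrl.inverse_kinematics(position, orientation): joint angles nearest the present ones, or None.
- ctrl.read_state(): the state.
- optics.get_image(name): name is "scene" or "side" or "wrist"; returns a dict with "pixels" (400x640x3 uint8, red, green, blue), "depth" (400x640 float32, mm along the optical axis (not along the pixel's ray), 0 where there is no reading), "fx", "fy", "cx", "cy" (pixels), "rvec" (rotation vector, rad) and "tvec" (3), from world to camera coordinates, as OpenCV has them; the wrist camera has in their place "hand_eye" (4x4, takes a point from camera to tool coordinates, whose origin is the TCP and whose axes are the flange's). Camera axes: x right, y down, z forward; pixel columns grow to the right and rows downward; lengths in mm; the calibration is good to about 2 mm. A picture is of the moment at which its call begins: read the wrist's pose just before it.
A pose or a line that the arm cannot do raises ctrl.MotionError and nothing moves.
- ctrl.sign_off(): hands the job in; it is judged then, once.
The state is a dict: "time": time; "joint_pos": joint angles; "qd": joint speeds; "joint_torque": joint torques, N m; "tcp_pos": TCP position; "tcp_rot": TCP orientation; "wrist_force": force on the tool from outside, world axes, zero at the start; "ft_torque": the same for the moment, N m; "gripper_width": finger opening in mm; "grasp_force": force on a finger pad.
Only numpy, scipy, OpenCV 4.12 (cv2) and the standard library are available. Lean on these libraries where they do the work, as an engineer would, in place of code of your own. Each camera call takes 0.05 s, during which the arm holds its last target. There are 200 camera calls.

## Working session

There is one attempt and no reset: what is moved stays moved. The work goes in short steps, each a Python script; the robot and the scene stay as the last script left them, time stands still between calls to the robot, and variables do not carry over. Pictures are saved under pics/ and viewed, at most 10 in all, crops included, and the job is handed in when it is done.

```bash
mkdir -p pics; ls; cat > h.py <<'E'
import numpy as np, cv2
from scipy.spatial.transform import Rotation as R
from bench import ctrl, optics
def grab(n):
    st=ctrl.read_state(); im=optics.get_image(n)
    if 'hand_eye' in im:
        T=np.eye(4);T[:3,:3]=R.from_quat(st['tcp_rot']).as_matrix();T[:3,3]=st['tcp_pos']
        im['T']=T@np.array(im['hand_eye'])
    else:
        M=cv2.Rodrigues(np.array(im['rvec'],float))[0]; T=np.eye(4);T[:3,:3]=M.T;T[:3,3]=-M.T@np.array(im['tvec'],float).ravel(); im['T']=T
    return im
def cloud(im):
    d=im['depth']; v,u=np.mgrid[:d.shape[0],:d.shape[1]]
    p=np.stack([(u-im['cx'])/im['fx']*d,(v-im['cy'])/im['fy']*d,d],-1)
    P=p@im['T'][:3,:3].T+im['T'][:3,3]; P[d<=0]=np.nan
    return P
def ray(im,u,v,z):
    d=im['T'][:3,:3]@np.array([(u-im['cx'])/im['fx'],(v-im['cy'])/im['fy'],1]); o=im['T'][:3,3]
    return o+d*(z-o[2])/d[2]
def save(im,n,box=None,s=1):
    p=im['pixels'][...,::-1]
    if box: p=p[box[1]:box[3],box[0]:box[2]]
    cv2.imwrite('pics/'+n,cv2.resize(p,None,fx=s,fy=s,interpolation=cv2.INTER_CUBIC))
E
python3 - <<'E'
from h import *
import pickle
a=grab('scene');b=grab('side');w=grab('wrist')
pickle.dump((a,b,w),open('i.pkl','wb'))
save(a,'a.png');save(b,'b.png')
for i in(a,b,w):print(i['T'].round(3),i['fx'],i['cx'],(i['depth']>0).mean())
s=ctrl.read_state();print(s['tcp_rot'],s['time'],ctrl.grip_depth)
E
```

```text
pics
[[ 7.25000e-01 -4.24000e-01  5.43000e-01 -1.65540e+01]
 [-6.89000e-01 -4.50000e-01  5.69000e-01 -6.03436e+02]
 [ 3.00000e-03 -7.86000e-01 -6.18000e-01  7.90142e+02]
 [ 0.00000e+00  0.00000e+00  0.00000e+00  1.00000e+00]] 385.84395147581125 321.5421909377711 0.99612890625
[[ 9.980000e-01 -3.900000e-02  5.300000e-02  5.206070e+02]
 [-6.600000e-02 -6.250000e-01  7.780000e-01 -1.200852e+03]
 [ 3.000000e-03 -7.800000e-01 -6.260000e-01  1.070254e+03]
 [ 0.000000e+00  0.000000e+00  0.000000e+00  1.000000e+00]] 443.3194978374777 325.60701083642374 0.99608984375
[[ 3.82000e-01  8.86000e-01  2.64000e-01  1.83582e+02]
 [ 9.24000e-01 -3.65000e-01 -1.09000e-01  6.53492e+02]
 [-1.00000e-03  2.86000e-01 -9.58000e-01  3.83531e+02]
 [ 0.00000e+00  0.00000e+00  0.00000e+00  1.00000e+00]] 329.8547728484743 314.2548846653937 0.99588671875
[ 1.94652467e-01  9.80872159e-01 -4.62530057e-04 -1.06322517e-04] 0.15 18.8
```

View pics/a.png

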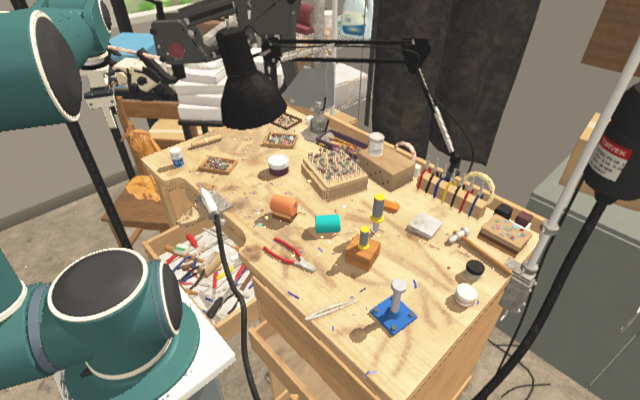

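View pics/b.png

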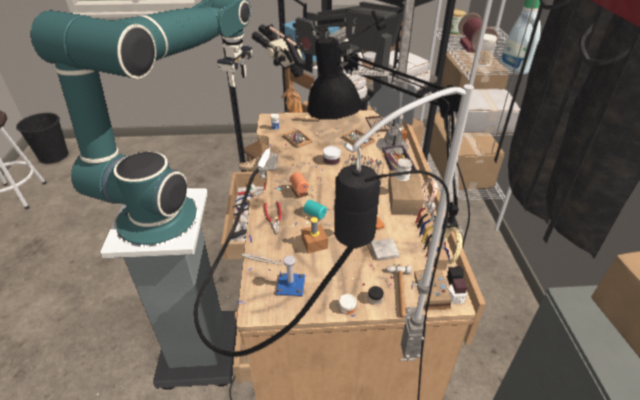

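Scene view: copper cup (284,207), turquoise cup (328,223, not meant), probes at (365,238) in the wooden block and (378,207) behind it, stake (397,300). The next step is to enlarge and measure.

```bash
python3 - <<'E'
from h import *
import pickle
a,b,w=pickle.load(open('i.pkl','rb'))
save(a,'c.png',(190,150,460,350),2.9)
P=cloud(a)
hsv=cv2.cvtColor(a['pixels'],cv2.COLOR_RGB2HSV)
def q(n,m,box):
    M=np.zeros(m.shape,bool);M[box[1]:box[3],box[0]:box[2]]=1
    M&=m; X=P[M]; X=X[~np.isnan(X[:,0])]
    print(n,len(X),np.percentile(X,[2,50,98],axis=0).round().tolist())
H,S,V=hsv[...,0],hsv[...,1],hsv[...,2]
q('cup',(H<14)&(S>120)&(P[...,2]>35),(262,188,306,224))
Y=(H>22)&(H<34)&(S>150)
q('probeF yellow',Y,(350,222,372,258));q('probeB yellow',Y,(372,190,390,232))
q('probeF grip top',Y&(P[...,2]>90),(350,222,372,258));q('probeB top',Y&(P[...,2]>60),(372,190,390,232))
q('stakebase',(H>100)&(H<125)&(S>150),(365,290,420,335))
q('stakehead',P[...,2]>112,(385,272,412,300))
q('holdertop',(P[...,2]>42)&(P[...,2]<51)&(H<20),(340,235,385,270))
q('turq',(H>80)&(H<95)&(S>120)&(P[...,2]>10),(310,210,345,240))
q('high over bench',(P[...,2]>125)&(P[...,0]>300)&(P[...,0]<750),(150,100,640,400))
for y in range(-300,501,100):
    print(y,[int(np.nanmax(np.append(P[(abs(P[...,0]-x)<50)&(abs(P[...,1]-y)<50)][:,2],-999))) for x in range(300,801,100)])
E
```

```text
cup 333 [[475.0, 71.0, 36.0], [495.0, 97.0, 58.0], [536.0, 135.0, 72.0]]
probeF yellow 70 [[540.0, -179.0, 48.0], [550.0, -169.0, 108.0], [562.0, -157.0, 112.0]]
probeB yellow 86 [[636.0, -146.0, 60.0], [649.0, -131.0, 137.0], [665.0, -116.0, 141.0]]
probeF grip top 37 [[544.0, -175.0, 107.0], [553.0, -165.0, 110.0], [562.0, -157.0, 112.0]]
probeB top 84 [[636.0, -146.0, 62.0], [649.0, -131.0, 137.0], [665.0, -116.0, 141.0]]
stakebase 704 [[434.0, -373.0, 7.0], [463.0, -343.0, 10.0], [506.0, -299.0, 23.0]]
stakehead 161 [[458.0, -350.0, 113.0], [472.0, -334.0, 115.0], [488.0, -319.0, 118.0]]
holdertop 430 [[514.0, -204.0, 43.0], [543.0, -174.0, 48.0], [591.0, -129.0, 51.0]]
turq 392 [[523.0, -58.0, 14.0], [552.0, -33.0, 42.0], [583.0, -5.0, 53.0]]
high over bench 8045 [[463.0, -594.0, 139.0], [582.0, -561.0, 443.0], [685.0, 456.0, 568.0]]
-300 [4, 17, 118, 4, 5, 54]
-200 [10, 8, 112, 112, 20, 22]
-100 [5, 13, 51, 141, 141, 17]
0 [4, 12, 53, 54, 95, 90]
100 [3, 10, 74, 57, 102, 100]
200 [37, 31, 6, 38, 101, 418]
300 [34, 38, 6, 174, 409, 425]
400 [553, 34, 20, 458, 470, 513]
500 [571, 17, 30, 486, 505, 508]
```

View pics/c.png

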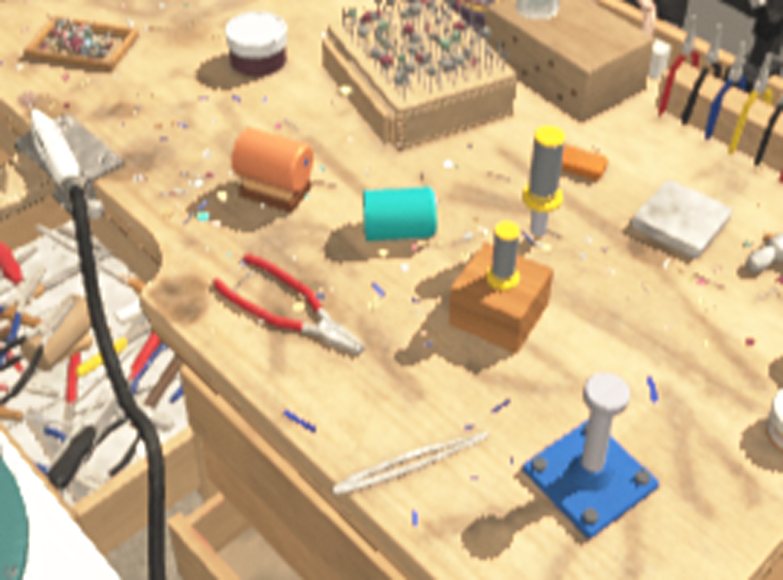

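Candidates for the probe: the front one at (365,238) stands in the wooden block, top at 110 mm (=48+62, fits). The back one at (378,207) has its top at 141 mm, so it is the wrong size. The enlarged crop confirms the front one. The copper cup (284,207) lies in the cradle with its mouth to the upper left. Next: check lamp clearance, then look from close by.

```bash
cat >> h.py <<'E'
def ori(z,y):
    z=np.array(z,float);z/=np.linalg.norm(z);y=np.array(y,float);y-=z*(y@z);y/=np.linalg.norm(y)
    return R.from_matrix(np.stack([np.cross(y,z),y,z],1)).as_quat()
def down(ang): return ori([0,0,-1],[np.cos(ang),np.sin(ang),0])
E
python3 - <<'E'
from h import *
import pickle
a,b,w=pickle.load(open('i.pkl','rb'))
for im in (a,b):
    P=cloud(im); r=np.hypot(P[...,0],P[...,1]); an=np.arctan2(P[...,1],P[...,0])
    for lo in np.arange(-.9,1.2,.15):
        m=(an>lo)&(an<lo+.15)&(P[...,2]>150)&(r>330)&(r<1000)
        k=P[m]; rr=r[m]
        if len(rr)>8: print(round(lo,2),len(rr),np.percentile(rr,3).round(),k[rr<np.percentile(rr,6)].mean(0).round())
s=ctrl.read_state()
print(R.from_quat(s['tcp_rot']).as_matrix().round(2).tolist())
# IK feasibility for seating on stake
st=np.array([472,-335])
for yaw in np.radians([-60,-35,-10,15,40]):
  for tilt in (0,20,35):
    t=np.radians(tilt); c=np.array([np.cos(yaw),np.sin(yaw),0])
    z=c*np.cos(t)-np.array([0,0,1])*np.sin(t); y=np.array([-c[1],c[0],0])
    o=[]
    for sg in(1,-1):
      for h in(84,165):
        g=np.array([*st,h]); q=ctrl.inverse_kinematics((g+z*18.8).tolist(),ori(z,sg*y).tolist()); o.append(None if q is None else np.round(q,2).tolist())
    print(round(np.degrees(yaw)),tilt,o)
E
```

```text
-0.9 4993 757.0 [ 480. -584.  175.]
-0.75 1390 799.0 [ 588. -540.  501.]
-0.6 2447 943.0 [ 804. -490.  233.]
-0.15 223 993.0 [991. -43. 257.]
0.0 758 948.0 [938. 124. 409.]
0.15 595 867.0 [832. 246. 410.]
0.3 2045 826.0 [755. 335. 386.]
0.45 4901 709.0 [598. 381. 196.]
0.6 3566 706.0 [571. 414. 190.]
0.75 2007 916.0 [609. 680. 368.]
0.9 2590 347.0 [179. 297. 553.]
1.05 4334 371.0 [170. 330. 585.]
1.2 481 584.0 [199. 540. 348.]
-0.9 3464 771.0 [ 497. -588.  198.]
-0.75 1572 821.0 [ 610. -550.  594.]
-0.6 2367 932.0 [ 781. -509.  602.]
-0.15 59 994.0 [993. -17. 292.]
0.0 439 945.0 [935. 125. 414.]
0.15 398 868.0 [832. 244. 412.]
0.3 1415 829.0 [759. 334. 389.]
0.45 4003 716.0 [606. 379. 204.]
0.6 2099 709.0 [572. 419. 199.]
0.75 675 912.0 [606. 680. 404.]
0.9 1437 341.0 [177. 291. 554.]
1.05 3178 362.0 [163. 321. 581.]
1.2 288 389.0 [142. 397. 599.]
[[-0.92, 0.38, -0.0], [0.38, 0.92, -0.0], [0.0, -0.0, -1.0]]
-60 0 [[-0.29, -0.07, 2.47, 4.05, 1.06, 1.01], [-0.29, -0.33, 2.48, 4.19, 0.91, 0.76], [-0.29, -0.07, 2.47, 4.05, 1.06, -2.13], [-0.29, -0.33, 2.48, 4.19, 0.91, -2.38]]
-60 20 [No
[... 1101 characters left out ...]
9], [-1.19, -0.05, 2.2, 1.34, 1.28, -0.52], [-1.19, -0.19, 2.16, 1.29, 1.33, -0.35]]
15 35 [[-1.11, -0.15, 2.15, 1.06, 1.17, 2.88], None, [-1.11, -0.15, 2.15, 1.06, 1.17, -0.26], [-1.11, -0.26, 2.09, 1.0, 1.26, -0.11]]
40 0 [[-1.2, 0.4, 1.91, 1.35, 1.81, 2.38], [-1.2, 0.26, 1.92, 1.38, 1.84, 2.52], [-1.2, 0.4, 1.91, 1.35, 1.81, -0.76], [-1.2, 0.26, 1.92, 1.38, 1.84, -0.62]]
40 20 [[-1.17, 0.21, 1.92, 1.12, 1.62, 2.52], [-1.17, 0.09, 1.89, 1.13, 1.68, 2.65], [-1.17, 0.21, 1.92, 1.12, 1.62, -0.62], [-1.17, 0.09, 1.89, 1.13, 1.68, -0.49]]
40 35 [[-1.1, 0.09, 1.92, 0.93, 1.5, 2.66], [-1.1, -0.0, 1.87, 0.92, 1.58, 2.77], [-1.1, 0.09, 1.92, 0.93, 1.5, -0.48], [-1.1, -0.0, 1.87, 0.92, 1.58, -0.37]]
```

```bash
python3 - <<'E'
from h import *
import pickle
ctrl.servo_line([196,434,250],rate=250)
ctrl.move_pose([485,100,250],down(0.5).tolist())
im=grab('wrist'); pickle.dump(im,open('w1.pkl','wb'))
P=cloud(im); hsv=cv2.cvtColor(im['pixels'],cv2.COLOR_RGB2HSV);H,S=hsv[...,0],hsv[...,1]
m=(((H<14)&(S>110)&(P[...,2]>30)&(P[...,2]<80)&(np.hypot(P[...,0]-500,P[...,1]-100)<75))*255).astype('uint8')
n,l,s,c=cv2.connectedComponentsWithStats(m);k=1+np.argmax(s[1:,4]);m=l==k
X=P[m]; t=X[X[:,2]>66]; print(s[k],c[k],np.percentile(X,[2,98],axis=0).round(1).tolist(),len(t),t.mean(0))
mu=t[:,:2].mean(0);w,v=np.linalg.eigh(np.cov((t[:,:2]-mu).T)); ax=v[:,1]; ax=ax if ax[1]<0 else -ax
print('axis',ax,np.degrees(np.arctan2(ax[1],ax[0])),w)
pr=(X[:,:2]-mu)@ax; pp=(X[:,:2]-mu)@[-ax[1],ax[0]]
print('along',np.percentile(pr,[.5,99.5]),'perp',np.percentile(pp,[.5,99.5]),mu, 'ctr',mu+ax*np.percentile(pr,[.5,99.5]).mean()+np.array([-ax[1],ax[0]])*np.percentile(pp,[.5,99.5]).mean())
print(np.percentile(t[:,2],[50,99]),ctrl.read_state()['time'],ctrl.read_state()['tcp_pos'])
save(im,'w1.png')
E
```

```text
[ 311  142   50   66 2513] [334.86072423 175.49423   ] [[476.9, 76.0, 50.2], [535.1, 145.6, 71.7]] 1526 [506.94522334 110.73229859  69.33488543]
axis [ 0.37715632 -0.92614962] -67.84235081285233 [ 74.73307911 393.14002059]
along [-33.38621004  35.71141598] perp [-25.14091036  25.35049637] [506.94522334 110.73229859] ctr [507.48076039 109.69507763]
[69.65890329 72.08651796] 2.8 [484.83227986 100.8619616  249.97085284]
```

View pics/w1.png

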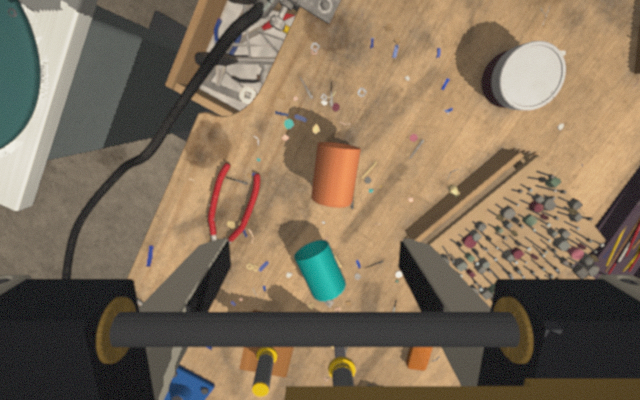

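Wrist view: copper cup at (336,175), mouth up-image (+y, slightly toward robot). Turquoise cup at (321,270). Measured length 69, width 50.5 and top 72 all match. Now to check the stake in both views and pick a grasp and flip pair by IK.

```bash
cat >> h.py <<'E'
UP=np.array([0,0,1.])
CA=np.radians(-67.8)
def tool(g,ang,t,s,mode):
    d=np.array([np.cos(ang),np.sin(ang),0]); y=s*np.cross(UP,d)
    z=(-UP*np.cos(t)-d*np.sin(t)) if mode=='pick' else (d*np.cos(t)-UP*np.sin(t))
    return (np.array(g)+z*ctrl.grip_depth).tolist(), ori(z,y).tolist()
E
python3 - <<'E'
from h import *
import pickle
a,b,w=pickle.load(open('i.pkl','rb'))
for im in (a,b):
    P=cloud(im); m=(P[...,2]>110)&(P[...,2]<120)&(np.hypot(P[...,0]-472,P[...,1]+335)<30); X=P[m]
    (c,r)=cv2.minEnclosingCircle(X[:,:2].astype('f4')); print('head',m.sum(),c,r,X.mean(0),np.median(X[:,2]))
    hsv=cv2.cvtColor(im['pixels'],cv2.COLOR_RGB2HSV);H,S=hsv[...,0],hsv[...,1]
    m=(H>100)&(H<125)&(S>150)&(abs(P[...,2]-10)<5)&(np.hypot(P[...,0]-472,P[...,1]+335)<70); print('base',cv2.minAreaRect(P[m][:,:2].astype('f4')))
lo=np.array([-2.83,-.83,.07,-1.14,.01,-2.97]);hi=np.array([2.83,2.19,2.5,4.28,3,2.97])
res=[]
for t in (0,15,30,40):
  for s in(1,-1):
    tr=np.radians(t); qs=[ctrl.inverse_kinematics(*tool([507.5,109.7,h],CA,tr,s,'pick')) for h in(46,150)]
    if any(q is None for q in qs): continue
    for yw in range(-90,75,15):
      qf=[ctrl.inverse_kinematics(*tool([472,-335,h],np.radians(yw),tr,s,'place')) for h in(84,190)]
      if any(q is None for q in qf): continue
      A=np.array(qs+qf); res.append((np.minimum(A-lo,hi-A).min(),abs(A[2]-A[1]).max(),t,s,yw,A[0].round(2).tolist(),A[2].round(2).tolist(),A[3].round(2).tolist()))
for r in sorted(res,key=lambda r:-r[0])[:14]:print(*r)
E
```

```text
head 167 (473.1864013671875, -333.97113037109375) 17.3332576751709 [ 472.12320467 -334.72655732  115.08982779] 115.2551900979837
base ((470.8657531738281, -335.3797912597656), (75.88732147216797, 77.03028106689453), 83.05104064941406)
head 92 (474.2559814453125, -333.3106689453125) 18.894563674926758 [ 474.83858184 -334.95894486  114.88494203] 114.86727740742026
base ((475.22723388671875, -334.80780029296875), (72.67768096923828, 69.04025268554688), 84.6671371459961)
0.4191942371209092 2.6095380264961374 0 1 60 [0.16, -0.13, 1.96, -0.0, 1.31, -0.22] [-1.12, 0.55, 1.68, 1.18, 2.03, 2.39] [-1.12, 0.39, 1.68, 1.25, 2.08, 2.55]
0.41010854830741783 2.6059117126671882 0 1 45 [0.16, -0.13, 1.96, -0.0, 1.31, -0.22] [-1.18, 0.44, 1.85, 1.3, 1.86, 2.38] [-1.18, 0.26, 1.85, 1.36, 1.91, 2.56]
0.40741223210195043 2.586203143653801 0 1 30 [0.16, -0.13, 1.96, -0.0, 1.31, -0.22] [-1.22, 0.31, 2.03, 1.45, 1.69, 2.36] [-1.22, 0.11, 2.03, 1.48, 1.71, 2.56]
0.3992396032887604 2.8004069529395395 15 1 60 [0.02, -0.07, 1.93, 0.25, 1.39, -0.43] [-1.11, 0.42, 1.7, 1.02, 1.9, 2.42] [-1.11, 0.29, 1.67, 1.07, 1
[... 913 characters left out ...]
87, 1.14, 1.72, 2.47] [-1.16, 0.15, 1.83, 1.17, 1.8, 2.63]
0.33439022297537546 3.1014370589924805 30 -1 30 [-0.1, 0.02, 1.89, 0.46, 1.5, 2.56] [-1.14, 0.03, 2.02, 1.06, 1.41, -0.47] [-1.14, -0.1, 1.96, 1.04, 1.51, -0.29]
0.33439022297537546 3.20207358810989 30 -1 45 [-0.1, 0.02, 1.89, 0.46, 1.5, 2.56] [-1.12, 0.17, 1.87, 0.96, 1.6, -0.57] [-1.12, 0.05, 1.81, 0.97, 1.7, -0.42]
0.33439022297537546 3.3014835944063154 30 -1 60 [-0.1, 0.02, 1.89, 0.46, 1.5, 2.56] [-1.07, 0.29, 1.72, 0.85, 1.76, -0.67] [-1.07, 0.18, 1.66, 0.89, 1.87, -0.53]
0.3287153616261662 2.9860822328927976 30 -1 15 [-0.1, 0.02, 1.89, 0.46, 1.5, 2.56] [-1.14, -0.12, 2.17, 1.16, 1.2, -0.35] [-1.14, -0.27, 2.1, 1.09, 1.3, -0.14]
```

```bash
python3 - <<'E'
from h import *
import pickle
a,b,w=pickle.load(open('i.pkl','rb')); w=pickle.load(open('w1.pkl','rb'))
P=cloud(a); 
for im in(a,):
    m=(abs(P[...,0]-600)<45)&(abs(P[...,1]-105)<50); print('max z near body end',np.nanmax(P[m][:,2]))
    m=(abs(P[...,0]-625)<20)&(abs(P[...,1]-110)<50); print(np.nanmax(P[m][:,2]))
t=np.radians(30); g=np.array([507.5,109.7,46])
ctrl.gripper_to(78,squeeze=25)
p,q=tool(g+[0,0,110],CA,t,-1,'pick'); ctrl.move_pose(p,q)
p,q=tool(g,CA,t,-1,'pick'); print(ctrl.servo_line(p,rate=120,until_force=12))
s=ctrl.read_state();print(s['tcp_pos'],p,s['wrist_force'])
ctrl.gripper_to(45); s=ctrl.read_state();print(s['gripper_width'],s['grasp_force'],s['wrist_force'],s['time'])
im=grab('wrist');save(im,'w2.png')
E
```

```text
max z near body end 52.97567563985774
52.97567563985774
False
[504.41985649 118.37575043  30.47478273] [503.9482966039064, 118.40318349721394, 29.718722408852553] [-0.31650338  0.15178932 -0.30380358]
49.93974209228627 23.739120726822875 [0.97893475 0.2503853  0.48526767] 7.475
```

```bash
python3 - <<'E'
from h import *
t=np.radians(30); g=np.array([507.5,109.7,46])
p,q=tool(g+[0,0,190],CA,t,-1,'pick'); ctrl.servo_line(p,rate=180)
s=ctrl.read_state();print(s['gripper_width'],s['wrist_force'])
p,q=tool([430,-60,260],np.radians(15),t,-1,'place'); 
try: ctrl.move_pose(p,q)
except ctrl.MotionError as e: print(e)
p,q=tool([473,-334.5,200],np.radians(15),t,-1,'place'); ctrl.move_pose(p,q)
s=ctrl.read_state();print(s['gripper_width'],s['grasp_force'],s['wrist_force'],s['time'],s['tcp_pos'],p)
a=grab('scene');b=grab('side')
import pickle;pickle.dump((a,b),open('s2.pkl','wb'))
for im in(a,b):
    P=cloud(im);hsv=cv2.cvtColor(im['pixels'],cv2.COLOR_RGB2HSV);H,S=hsv[...,0],hsv[...,1]
    m=(np.hypot(P[...,0]-473,P[...,1]+334)<60)&(P[...,2]>140)&(P[...,2]<260)&(H<14)&(S>100)
    X=P[m]; print(m.sum(),np.percentile(X,[1,99],axis=0).round(1).tolist())
    T=X[X[:,2]>X[:,2].max()-6]; print(len(T),cv2.minEnclosingCircle(T[:,:2].astype('f4')),np.linalg.lstsq(np.c_[T[:,:2]-T[:,:2].mean(0),np.ones(len(T))],T[:,2],rcond=None)[0])
pa=cv2.resize(a['pixels'][170:350,300:500,::-1],None,fx=2.5,fy=2.5); pb=cv2.resize(b['pixels'][190:320,220:360,::-1],None,fx=2.5,fy=2.5)
pb=cv2.copyMakeBorder(pb,0,pa.shape[0]-pb.shape[0],0,0,0)
cv2.imwrite('pics/s2.png',np.hstack([pa,pb])[:, :800])
E
```

```text
50.066095443307034 [-0.12494108 -0.3886606  -0.86653616]
the arm cannot take that pose within its joint ranges
49.914758853935034 23.753324413119117 [ 0.14177455  0.49877996 -0.87469795] 11.1333 [ 488.93252814 -330.02232669  190.6266219 ] [488.7265065102708, -330.2860952808102, 190.6]
199 [[448.6, -359.4, 174.3], [494.7, -312.5, 235.8]]
80 ((473.01947021484375, -334.5888977050781), 25.646663665771484) [4.16990698e-02 4.25591776e-02 2.33382053e+02]
394 [[451.3, -359.6, 167.2], [500.0, -312.2, 238.3]]
143 ((475.65020751953125, -335.2699890136719), 25.072772979736328) [-1.64082972e-02  2.82441008e-03  2.35690352e+02]
```

View pics/s2.png

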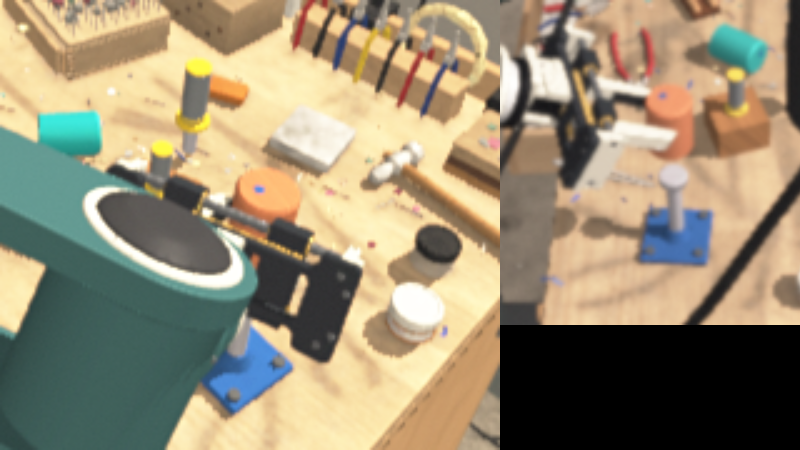

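Bottom-up cup above the stake, level. Cup and head centres agree within about 1.5 mm in both views. The blue dot is visible at scene crop (259,188). Lowering now.

```bash
python3 - <<'E'
from h import *
t=np.radians(30);yw=np.radians(15)
f=lambda h:tool([473,-334.5,h],yw,t,-1,'place')[0]
print(ctrl.servo_line(f(100),rate=90,until_force=6), ctrl.read_state()['tcp_pos'][2]-f(0)[2])
print(ctrl.servo_line(f(78),rate=25,until_force=3))
s=ctrl.read_state();print('h',s['tcp_pos'][2]-f(0)[2],s['wrist_force'],s['ft_torque'],s['gripper_width'])
ctrl.gripper_to(68); ctrl.pause(.2)
im=grab('side');a=grab('scene')
for im in(im,a):
    P=cloud(im);hsv=cv2.cvtColor(im['pixels'],cv2.COLOR_RGB2HSV);H,S=hsv[...,0],hsv[...,1]
    m=(np.hypot(P[...,0]-473,P[...,1]+334)<40)&(P[...,2]>113)&(P[...,2]<140)&(H<14)&(S>100)
    T=P[m]; print(m.sum(),T.mean(0),cv2.minEnclosingCircle(T[:,:2].astype('f4')),np.linalg.lstsq(np.c_[T[:,:2]-T[:,:2].mean(0),np.ones(len(T))],T[:,2],rcond=None)[0])
print(ctrl.read_state()['time'])
E
```

```text
False 100.64837421851354
True
h 84.37486350569517 [ 1.97616136 -0.9388677   2.75573135] [-0.01043485 -0.15117109 -0.12791941] 49.936812340513235
183 [ 475.8634826  -337.13052277  119.27423118] ((474.7279357910156, -334.8052978515625), 25.755701065063477) [-2.15277218e-03  2.37776987e-02  1.19274231e+02]
79 [ 458.32591754 -339.70585804  117.0892657 ] ((471.2381896972656, -335.5782470703125), 24.845380783081055) [5.35891611e-02 5.77149117e-02 1.17089266e+02]
13.9667
```

```bash
python3 - <<'E'
from h import *
import pickle
t=np.radians(30);yw=np.radians(15)
z=np.array([np.cos(yw)*np.cos(t),np.sin(yw)*np.cos(t),-np.sin(t)])
p0=np.array(ctrl.read_state()['tcp_pos'])
ctrl.servo_line((p0-z*95).tolist(),rate=150)
p1=p0-z*95; p1[2]+=130
ctrl.servo_line(p1.tolist(),rate=250)
ctrl.move_pose([473,-335,300],down(-1.22).tolist()); ctrl.pause(.2)
w1=grab('wrist');ctrl.move_pose([552,-168,280],down(-1.22).tolist());ctrl.pause(.2)
w2=grab('wrist');a=grab('scene');b=grab('side')
pickle.dump((w1,w2,a,b),open('s3.pkl','wb'))
print(ctrl.read_state()['time'])
for n,im in zip('w1 w2 a b'.split(),(w1,w2,a,b)):
    P=cloud(im);hsv=cv2.cvtColor(im['pixels'],cv2.COLOR_RGB2HSV);H,S=hsv[...,0],hsv[...,1]
    near=np.hypot(P[...,0]-473,P[...,1]+335)<40
    m=near&(P[...,2]>112)&(H>100)&(H<128)&(S>80)
    if m.sum()>3:
        v,u=np.nonzero(m);print(n,'dot',m.sum(),(u.mean(),v.mean()),ray(im,u.mean(),v.mean(),119).round(1))
    top=near&(P[...,2]>114)&(P[...,2]<125)
    if top.sum()>20: 
        T=P[top];print(n,'bottom',cv2.minEnclosingCircle(T[:,:2].astype('f4')),T[:,2].mean(),np.linalg.lstsq(np.c_[T[:,:2]-T[:,:2].mean(0),np.ones(len(T))],T[:,2],rcond=None)[0])
    m=(np.hypot(P[...,0]-552,P[...,1]+167)<25)&(P[...,2]>104)&(P[...,2]<116)&(H>20)&(H<36)&(S>110)
    if m.sum()>5:
        v,u=np.nonzero(m);print(n,'probe top',m.sum(),cv2.minEnclosingCircle(P[m][:,:2].astype('f4')),P[m].mean(0).round(1))
    m=(np.hypot(P[...,0]-552,P[...,1]+167)<60)&(abs(P[...,2]-48)<4)
    if m.sum()>50: print(n,'holder',cv2.minAreaRect(P[m][:,:2].astype('f4')))
pa=np.hstack([w1['pixels'][60:360,120:520],w2['pixels'][60:360,120:520]])[...,::-1]
cv2.imwrite('pics/s3.png',pa)
E
```

```text
17.8
w1 dot 78 (np.float64(342.38461538461536), np.float64(296.78205128205127)) [ 335.8 -423.6  119. ]
w1 bottom ((473.3266296386719, -335.251220703125), 25.77773666381836) 118.22157810744122 [-8.13595290e-03 -1.95010641e-03  1.18221578e+02]
w1 probe top 365 ((551.8568725585938, -166.0807647705078), 10.678020477294922) [ 552.  -166.3  109.6]
w1 holder ((551.8634033203125, -165.79051208496094), (70.09278106689453, 70.87467956542969), 15.835980415344238)
w2 bottom ((489.2158203125, -343.0561218261719), 17.535654067993164) 117.69568413846125 [-2.24945221e-01  7.69957911e-02  1.17695684e+02]
w2 probe top 292 ((552.019287109375, -165.53404235839844), 10.741089820861816) [ 552.6 -165.5  109.4]
w2 holder ((551.6882934570312, -165.97433471679688), (70.75315856933594, 70.18418884277344), 15.862067222595215)
a dot 4 (np.float64(396.0), np.float64(282.75)) [ 468.6 -329.4  119. ]
a bottom ((473.6669921875, -333.56756591796875), 26.696571350097656) 118.86678487041983 [2.47251977e-02 2.28984575e-02 1.18866785e+02]
a probe top 50 ((552.8994750976562, -164.93359375), 11.283119201660156) [ 552.5 -165.7  109.8]
a holder ((553.1982421875, -164.5247802734375), (73.77867889404297, 71.24131774902344), 16.261112213134766)
b bottom ((475.25946044921875, -335.4734802246094), 25.635574340820312) 119.19200944040263 [8.91705545e-05 2.67672470e-02 1.19192009e+02]
b probe top 25 ((555.1439208984375, -163.69479370117188), 11.405184745788574) [ 554.6 -164.9  110.6]
b holder ((553.6851196289062, -163.64830017089844), (71.29413604736328, 76.32501220703125), 14.743680000305176)
```

View pics/s3.png

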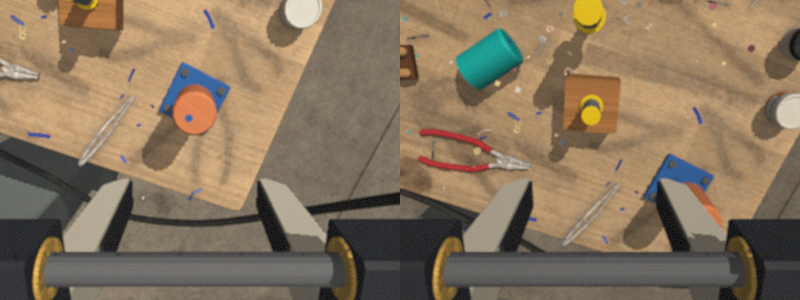

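Left: cup seated on the stake with the dot at w1 (308,178). Right: probe upright in its holder, at (552,-166) by all views. Refining the dot, then grasping the probe.

```bash
python3 - <<'E'
from h import *
import pickle
w1,w2,a,b=pickle.load(open('s3.pkl','rb'))
for n,im,c in(('w1',w1,(473.3,-335.3)),('a',a,(473.2,-334.2)),('b',b,(475.2,-335.4))):
    P=cloud(im);hsv=cv2.cvtColor(im['pixels'],cv2.COLOR_RGB2HSV);H,S=hsv[...,0],hsv[...,1]
    m=((np.hypot(P[...,0]-474,P[...,1]+335)<22)&(abs(P[...,2]-119)<5)&(H>95)&(H<170)&(S>30))
    if n=='w1': 
        m[:150]=0;m[205:]=0
    v,u=np.nonzero(m); 
    if len(u):
        r=ray(im,u.mean(),v.mean(),119);print(n,len(u),u.mean().round(1),v.mean().round(1),r.round(1),np.hypot(*(r[:2]-c)).round(1))
ctrl.gripper_to(50,squeeze=20)
q=down(-1.22).tolist()
P0=np.array([552,-166,48+35-ctrl.grip_depth])
ctrl.servo_line((P0+[0,0,70]).tolist(),rate=250)
print(ctrl.servo_line(P0.tolist(),rate=100,until_force=8))
ctrl.gripper_to(15); s=ctrl.read_state();print(s['gripper_width'],s['grasp_force'],s['wrist_force'],s['tcp_pos'])
print(ctrl.servo_line((P0+[0,0,130]).tolist(),rate=150)); ctrl.pause(.2);s=ctrl.read_state();print(s['gripper_width'],s['grasp_force'],s['wrist_force'],s['tcp_pos'],s['time'])
a=grab('scene');b=grab('side');pickle.dump((a,b),open('s4.pkl','wb'))
for im in(a,b):
    P=cloud(im);hsv=cv2.cvtColor(im['pixels'],cv2.COLOR_RGB2HSV);H,S=hsv[...,0],hsv[...,1]
    m=(np.hypot(P[...,0]-552,P[...,1]+166)<25)&(P[...,2]>120)&(P[...,2]<260); X=P[m]
    for lo in range(125,260,10):
        k=X[(X[:,2]>lo)&(X[:,2]<=lo+10)]; 
        if len(k): print(lo,len(k),k.mean(0).round(1),np.ptp(k[:,:2],axis=0).round(1))
pa=cv2.resize(a['pixels'][130:330,290:470,::-1],None,fx=2.2,fy=2.2); pb=cv2.resize(b['pixels'][130:330,220:400,::-1],None,fx=2.2,fy=2.2)
cv2.imwrite('pics/s4.png',np.hstack([pa,pb]))
E
```

```text
w1 45 308.3 177.9 [ 466.9 -330.3  119. ] 8.1
a 10 395.8 283.0 [ 467.8 -329.5  119. ] 7.1
b 3 286.7 257.3 [ 469.3 -327.3  119. ] 10.0
False
21.545043822920633 19.952243557199836 [-0.45829208 -0.24094548  0.45558291] [ 552.05542009 -166.04048099   64.32665761]
False
21.183992789307894 19.94767659343779 [ 0.14668254 -0.21889679 -0.98826315] [ 551.76296404 -165.92304969  193.3674655 ] 21.7083
125 1 [ 553.3 -161.   133.6] [0. 0.]
135 5 [ 552.2 -165.4  139.3] [4.7 4.7]
145 17 [ 550.2 -166.6  150.5] [12.1 11. ]
155 13 [ 550.  -167.2  159.8] [8.7 7.7]
165 8 [ 549.  -167.3  167.3] [6.2 9.1]
175 48 [ 546.9 -169.2  182. ] [27.6 30.6]
185 31 [ 546.5 -170.1  190.4] [17.1 15.5]
195 29 [ 547.6 -169.1  199.8] [13.7 18.1]
205 26 [ 546.3 -169.4  209.7] [12.4 19.1]
215 51 [ 546.  -169.1  220.7] [17.9 41.8]
225 63 [ 544.7 -166.6  230.3] [18.9 43.7]
235 93 [ 549.1 -166.7  239.4] [29.9 44.1]
245 45 [ 545.5 -165.9  250. ] [18.9 45.1]
255 21 [ 545.5 -165.8  258.1] [21.7 42.2]
135 4 [ 553.9 -165.6  142.1] [9.4 4.3]
145 8 [ 554.3 -167.8  150.8] [9.6 6.9]
155 11 [ 553.4 -168.2  160.1] [9.3 9.5]
165 3 [ 555.7 -168.7  167.5] [6.2 2.2]
175 28 [ 555.  -171.7  181.6] [28.1 18.8]
185 20 [ 552.8 -172.9  190.2] [21.8 12.9]
195 16 [ 552.6 -171.6  199.3] [18.3 13.4]
205 14 [ 552.8 -172.2  208.6] [18.   8.7]
215 13 [ 546.4 -168.9  220.2] [16.8 33.2]
225 17 [ 549.4 -173.9  229.7] [25.6 39.3]
235 28 [ 549.  -170.5  240.1] [28.7 38.3]
245 13 [ 542.9 -155.3  249.3] [13.5 36. ]
255 3 [ 542.6 -155.6  257.2] [5.8 8.1]
```

View pics/s4.png

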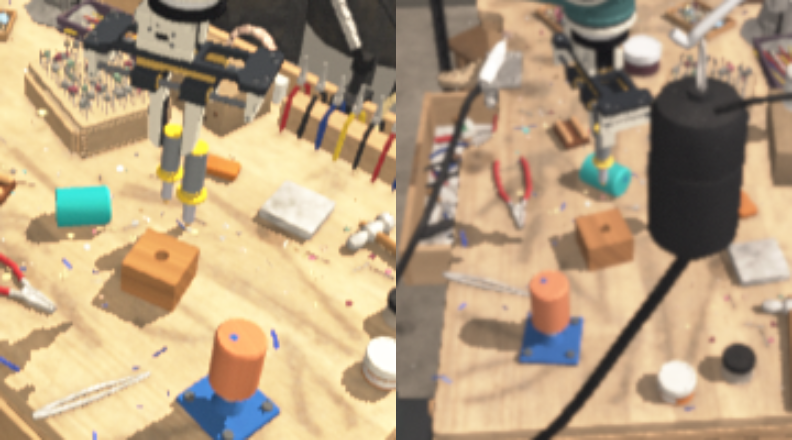

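Probe held and upright, holder empty, cup still level. Moving over the dot and checking tip against dot.

```bash
python3 - <<'E'
from h import *
import pickle
D=[467.0,-330.2]
ctrl.servo_line([551.8,-166,220],rate=150)
ctrl.servo_line(D+[220],rate=150); ctrl.servo_line(D+[184],rate=60); ctrl.pause(.5)
s=ctrl.read_state();print(s['tcp_pos'],s['wrist_force'],s['gripper_width'],s['time'])
a=grab('scene');b=grab('side');w=grab('wrist');pickle.dump((a,b,w),open('s5.pkl','wb'))
pa=cv2.resize(a['pixels'][240:310,365:435,::-1],None,fx=5.7,fy=5.7,interpolation=2); pb=cv2.resize(b['pixels'][215:285,255:325,::-1],None,fx=5.7,fy=5.7,interpolation=2)
cv2.imwrite('pics/s5.png',np.hstack([pa,pb]))
for im in(a,b):
    x=im['T'][:3,:3].T@(np.array(D+[184-60.3])-im['T'][:3,3]); print('expected tip px',im['fx']*x[0]/x[2]+im['cx'],im['fy']*x[1]/x[2]+im['cy'])
E
```

```text
[ 467.00302645 -330.20460125  184.04298204] [ 0.18615339  0.47424    -1.13699765] 21.64403053276231 24.7667
expected tip px 396.08188252211494 281.9908755386847
expected tip px 285.783160761726 256.9934095473676
```

View pics/s5.png

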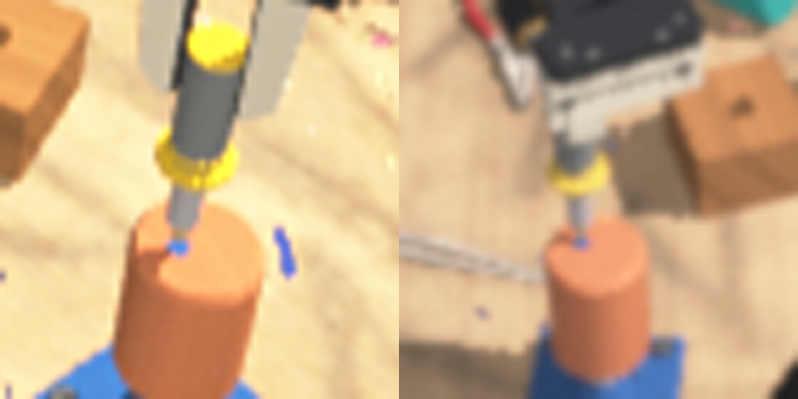

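Tip is directly above the dot in both views: scene crop tip (179,238) and dot (179,247), side crop tip (581,238) and dot (581,243). Pressing now.

```bash
python3 - <<'E'
from h import *
D=[467.0,-330.2]
F=lambda:(ctrl.pause(.25),np.mean([(ctrl.pause(.03),np.array(ctrl.read_state()['wrist_force']))[1] for _ in range(5)],0))[1]
f0=F();print(f0)
for z in (181,179,178,177,176,175.3):
    ctrl.servo_line(D+[z],rate=15); s=ctrl.read_state(); print(z,round(s['tcp_pos'][2],2),(F()-f0).round(2),s['gripper_width'])
print(s['time'])
E
```

```text
[ 0.32840439 -0.11221146 -0.92146606]
181 180.8 [-0.09  0.24 -0.18] 21.519187766620682
179 178.94 [-0.3   0.33  0.04] 21.612260452978298
178 177.97 [-0.26 -0.14  0.95] 21.408932892093794
177 176.93 [-0.2  -0.35  1.43] 21.655525166099014
176 175.92 [-0.58  0.09  1.84] 21.52714482053676
175.3 175.26 [-0.58  0.08  2.46] 21.508232816935823
29.05
```

```bash
python3 - <<'E'
from h import *
a=grab('scene');b=grab('side')
pa=cv2.resize(a['pixels'][240:310,365:435,::-1],None,fx=5.7,fy=5.7,interpolation=2); pb=cv2.resize(b['pixels'][215:285,255:325,::-1],None,fx=5.7,fy=5.7,interpolation=2)
cv2.imwrite('pics/s6.png',np.hstack([pa,pb]))
for im in (a,b):
    P=cloud(im);m=(np.hypot(P[...,0]-476,P[...,1]+338)<22)&(abs(P[...,2]-119)<4);T=P[m]
    print(len(T),T[:,2].mean(),np.linalg.lstsq(np.c_[T[:,:2]-T[:,:2].mean(0),np.ones(len(T))],T[:,2],rcond=None)[0])
E
```

```text
222 119.2235942832801 [-1.74543719e-02  4.02660590e-02  1.19223594e+02]
127 119.38474502597295 [-1.92906525e-03  2.85785323e-02  1.19384745e+02]
```

View pics/s6.png

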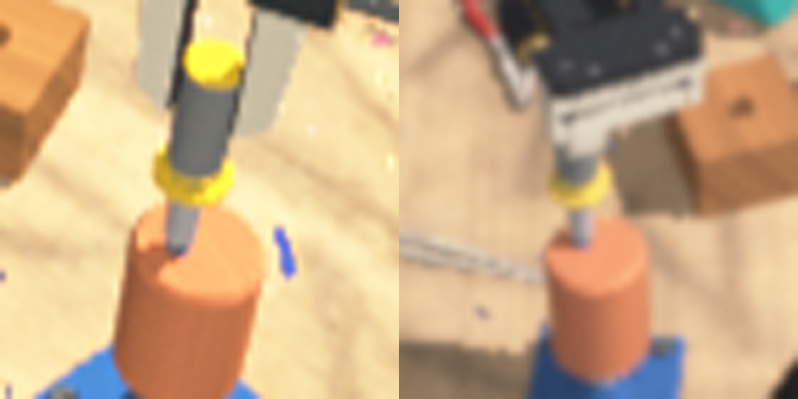

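The tip rests where the dot was, at scene crop (178,248). The nose now hides the dot, the cup is level at 119 mm, and the push is about 2.5 N. Handing in.

```bash
python3 -c "
from bench import ctrl
print(ctrl.sign_off(), ctrl.read_state()['time'])"
```

```text
the job is handed in; nothing more can be done
the job is handed in; nothing more can be done
```

The job is handed in: the cup sits level upside down on the stake, released, and the arm is still holding the probe upright on the blue dot with about 2.5 N, so the spring tip is roughly halfway in; the clock read about 29 s of the 64 s allowed.

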